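Shut the tube reader and show it the red-capped tube

ROBOT

A 6-joint arm with a two-finger parallel gripper is mounted at the origin on a cart in front of the work surface, level with it; the furniture and walls round the work are solid. World frame = base frame: x ahead of the robot, y to its left, z up, the work surface at z = 0. Lengths are in m, angles in degrees, forces in N, time in s.
With the tool pointing down it reaches from about 0.35 to 0.875 m from the base axis. Payload 4.2 kg.
Tool frame: the origin (TCP) lies at the very end of the fingers, on their centre line; the grasp point (between the pads) lies 19 mm behind it (r.hold_point_z is the distance from the TCP to the grasp point, in m); z points along the fingers, y is the direction in which the jaws open and shut (so a half turn about z gives the same grasp; the last joint's range is limited). The gripper opens to 87 mm and grips with 3 to 60 N. Pads are 19 mm wide; open, the fingers measure 117 mm over their backs; the gripper's body (75 mm by 190 mm) begins 51 mm behind the grasp point.
Start: joints at [-60.871, 22.042, 0.453, 0, -68.411, -14.817], TCP at [0.155, -0.606, 0.223] pointing down, gripper open.
Joint ranges: [-179.83, 179.83], [-69.29, 118.12], [-61.27, 80.66], [-181.25, 117.63], [-171.15, -9.14], [-177.46, 177.46]. Speed limits (degrees/s): [159.86, 159.86, 180, 180, 180, 180].

INTERFACE

Orientations are given as a 3x3 rotation matrix whose columns are the frame's x, y, z axes.
In Python, from station import r, cams, ticket gives the robot as it stands.
- The arm moves only by the tool drive_tool, never from a script. Its argument "deltas" is a list of rows, each an object of numbers: "dx", "dy", "dz": the shift along the tool's x, y, z in m; "wx", "wy", "wz": the turn, a rotation vector about the tool's x, y, z in degrees. A call has 1 to 20 rows; each row is the pose to reach, as a shift and turn from the pose commanded when the call began, along the tool's axes at that moment; what a row does not reach only later rows make up. A row lasts 1/10 s, in which the tool goes at most 50 mm and 8.59 degrees, less where a joint would pass 70% of its speed; a pose out of reach is approached as far as the arm can. A call with a gripper value outside its range is refused whole. "gripper" is the opening, from 0 (shut) to 1 (fully open), set as the call begins (left out, the last holds). The fingers move at their own pace and stop on an object; the grip force is fixed at half the most. Time passes only in rows, so rows that repeat a pose let the fingers close. It gives the time, the measured TCP pose, the force and the opening at its end, in the units of the state.
- r.sense(): the state, without advancing time (a new reading comes with each control period).
- cams.capture(name): name is "scene" or "top"; returns the picture (400x640x3 uint8, red, green, blue); there is no depth.
- cams.camera_model(name): a dict with "intrinsics" (3x3 intrinsics, pixels), "extrinsics" (4x4, takes a point from world to camera coordinates). Camera axes: x right, y down, z forward; pixel columns grow to the right and rows downward; lengths in m; the calibration is good to about 2 mm. A picture is of the moment at which its call begins. camera_model takes no time and is no camera call.
- ticket.finish_job(): hands the job in, once; it reports no verdict.
The state is a dict: "time_s": time; "joints": joint angles; "joint_velocities": joint speeds; "effort": joint torques, N m; "tcp_pos": TCP position; "ee_rot": TCP orientation; "wrist_force": force on the tool from outside, world axes, zero at the start; "moment": the same for the moment, N m; "gripper_width": opening from 0.0 (shut) to 1.0 (fully open).
Only numpy, scipy, OpenCV 4.12 (cv2) and the standard library are available. Lean on these libraries where they do the work, as an engineer would, in place of code of your own. Each camera call takes 0.05 s, during which the arm holds its last target.

TASK

Push the tube reader's open door shut until it snaps home on its catch, then lift the red-capped sample tube out of the rack and hold it still in the air in front of the door's window for the camera: its middle at the height of the window's centre and straight above the cross of the orange ring on the base plate, cap up and leaning back like the orange guide rod (cap away from the window). The job finishes while you are still holding the tube there; the door stays shut, the other tubes stay in the rack, and the rack and the two bottles stay standing where they are.

Things in the scene. Friction and masses are not known exactly. Their poses are not given: they have to be found in the camera images.
- reader: Fixed bench tube reader: white housing 130 mm deep, 220 wide, 235 high on a grey base plate 12 thick, 230 wide, reaching 170 out in front. Origin on the counter in the middle of the housing's front plane; x points into the housing, y to the left seen from in front, z up. An orange ring with a cross, 44 mm across, is painted on the plate 92 mm in front of that plane, on the middle line.
- reader_door (a joint): Angle of the blue door (160 wide, 12 thick, 22 to 222 mm above the counter; clear window 96 x 88 mm centred 150 mm up) in front of the housing. 0 = shut and seated; grows to 1.3 as the free edge swings out to the robot; stays where left. A sprung roller stops it at about 0.07; about 4 to 8 N at the free edge push it past, then the roller holds it shut.
- reader_door_hinge (a point): Hinge axis of the door (upright), at its left edge as seen from in front: 80 mm to the left (+y of the reader) of the reader's middle line, in the housing's front plane, 122 mm above the counter.
- door_push (a point): Point on the door's outer face (facing the robot when shut), on the solid blue strip at the free edge: 143 mm from the hinge axis, 165 mm above the counter. Its x axis points into the door (the way to push), y along the door towards the hinge. Moves with the door.
- hold_point (a point): Where the middle of the tube has to be: on the reader's middle line 92 mm in front of the housing (80 mm in front of the shut door's outer face), 150 mm above the counter, straight above the cross of the orange ring and level with the window's centre.
- guide_rod: Orange rod, 8 mm thick and 85 mm long, fixed on the base plate 100 mm to the right of the ring; origin at its middle, 55 mm above the counter. Its z axis runs along it, up: it leans 25 degrees (0.436 rad) from upright, its top away from the housing. The held tube must be parallel to it.
- red_tube: Red-capped sample tube, 82 mm long, 16 thick at the cap, 13 at the barrel, about 12 g. Origin at the middle of its underside, z along it to the cap. It stands on the rack's floor, 5 mm above the counter; its top 24 mm, the cap, stand out above the rack. Holes are 18 mm wide, so it may lean a little.
- red_tube_mid (a point): Middle of the red-capped tube, 41 mm above its underside on its axis.
- rack: White tube rack, loose, 52 x 144 x 63 mm (x, y, z), origin at the centre of its underside. Its three tubes stand in one row along its y axis, 44 mm apart, in any order.
- yellow_tube: Like the red-capped tube, with a yellow cap; stays in the rack.
- blue_tube: Like the red-capped tube, with a blue cap; stays in the rack.
- amber_bottle: Amber dropper bottle with a black cap, 32 mm thick, 75 mm high, origin at the centre of its underside; a bystander behind the rack.
- small_bottle: Small white bottle with a blue cap, 24 mm thick, 44 mm high, origin at the centre of its underside; a bystander behind the rack, to the right.

How it is judged (in metres and radians):
On the way, in this order (a step that is already met when the one before it is completed fails the run):
1. the reader's door is shut and seated on its catch, the red-capped tube still in the rack (value of joint reader_door below 0.02 rad and height (world z) of red_tube below 0.02 m), for 0.2 s.
2. the red-capped tube is held clear above the rack, the door shut (value of joint reader_door below 0.02 rad and height (world z) of red_tube above 0.075 m and contact force between the fingers and red_tube above 0.5 N and contact force between red_tube and rack below 0.05 N), for 0.2 s.
At the end, for the whole second after the job is handed in: Door seated (below 0.02 rad); red-capped tube gripped, still, touching nothing else, cap up, its middle within 18 mm of the hold point, parallel to the guide rod within 9 degrees; other tubes upright in the rack; rack and bottles upright within 30 mm of their starts (value of joint reader_door below 0.02 rad and contact force between the fingers and red_tube above 0.5 N and distance between red_tube_mid and hold_point below 0.018 m and angle between the z axis of red_tube and the z axis of guide_rod, either way round below 0.16 rad and angle between red_tube's own z axis and vertical below 0.8 rad and linear speed of red_tube below 0.02 m/s and angular speed of red_tube below 0.2 rad/s and contact force between red_tube and rack below 0.05 N and contact force between red_tube and reader below 0.05 N and contact force between red_tube and yellow_tube below 0.05 N and contact force between red_tube and blue_tube below 0.05 N and contact force between red_tube and amber_bottle below 0.05 N and contact force between red_tube and small_bottle below 0.05 N and height (world z) of each of yellow_tube, blue_tube below 0.02 m and angle between each of yellow_tube, blue_tube's own z axis and vertical below 0.35 rad and distance of each of rack, amber_bottle, small_bottle from where it was at the start of the episode below 0.03 m and angle between each of rack, amber_bottle, small_bottle's own z axis and vertical below 0.3 rad); the arm keeps its last pose, push and grip.
It fails at once if another tube is taken out of the rack (height (world z) of any of yellow_tube, blue_tube above 0.04 m).
It fails at once if the rack or a bottle is knocked away or over (not (distance of rack from where it was at the start of the episode below 0.03 m) or not (distance of amber_bottle from where it was at the start of the episode below 0.03 m) or not (distance of small_bottle from where it was at the start of the episode below 0.03 m) or not (angle between rack's own z axis and vertical below 0.3 rad) or not (angle between amber_bottle's own z axis and vertical below 0.3 rad) or not (angle between small_bottle's own z axis and vertical below 0.3 rad)).
It also fails if it takes over 58 s, if anything falls off the work surface, if the arm or the gripper's body presses on something with over 40 N, if the wrist force passes 120 N, or if a joint passes its speed limit or range.

## Working session

There is one attempt and no reset: what is moved stays moved. The work goes in short steps, Python scripts to look and compute and a tool call to move; the robot and the scene stay as the last step left them, time stands still between calls to the robot, and variables do not carry over. Pictures are saved under pics/ and viewed, and the job is handed in when it is done.

Besides the shell and the picture viewer there is one more tool, called after "Call:" as name([rows], argument=value, ...), one row to a line, values as JSON. drive_tool: Moves the arm, as the interface text tells. Its arguments: {"type":"object","properties":{"deltas":{"type":"array","items":{"type":"object","properties":{"dx":{"type":"number"},"dy":{"type":"number"},"dz":{"type":"number"},"wx":{"type":"number"},"wy":{"type":"number"},"wz":{"type":"number"}}}},"gripper":{"type":"number"}},"required":["deltas"]}

```bash
mkdir -p pics; ls
python3 - <<'E'
from station import r,cams,ticket
import cv2
s=r.sense();print(s['time_s'],s['tcp_pos'],s['ee_rot'],s['gripper_width'])
for n in('scene','top'):
    cv2.imwrite(f'pics/{n}0.png',cams.capture(n)[:,:,::-1]);m=cams.camera_model(n);print(n,m)
E
```

```text
pics
0.0 [ 0.15439851 -0.60499     0.22144775] [[-9.68998548e-01 -2.47065640e-01 -6.19288384e-04]
 [-2.47066406e-01  9.68996198e-01  2.13533690e-03]
 [ 7.25197110e-05  2.22214371e-03 -9.99997528e-01]] 0.9975577463329315
scene {'intrinsics': array([[391.47790116,   0.        , 312.94111789],
       [  0.        , 391.47790116, 199.52068469],
       [  0.        ,   0.        ,   1.        ]]), 'extrinsics': array([[ 7.21597423e-01, -6.92312197e-01, -9.90485456e-04,
        -4.02037277e-01],
       [-3.09365952e-01, -3.21171757e-01, -8.95065031e-01,
         2.74020076e-01],
       [ 6.19346322e-01,  6.46183042e-01, -4.45934534e-01,
         6.06585513e-01],
       [ 0.00000000e+00,  0.00000000e+00,  0.00000000e+00,
         1.00000000e+00]])}
top {'intrinsics': array([[447.54811027,   0.        , 313.12821553],
       [  0.        , 447.54811027, 201.55762387],
       [  0.        ,   0.        ,   1.        ]]), 'extrinsics': array([[-0.0073064 , -0.99973188, -0.02197259,  0.00115859],
       [-0.98996839,  0.01033204, -0.14091074,  0.56399226],
       [ 0.14109998,  0.02072262, -0.98977844,  1.1291695 ],
       [ 0.        ,  0.        ,  0.        ,  1.        ]])}
```

View pics/scene0.png

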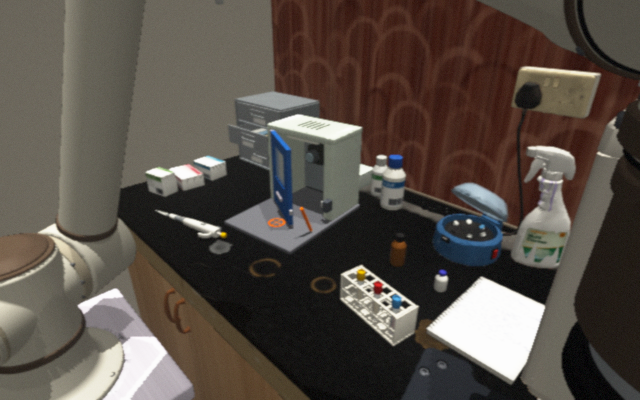

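View pics/top0.png

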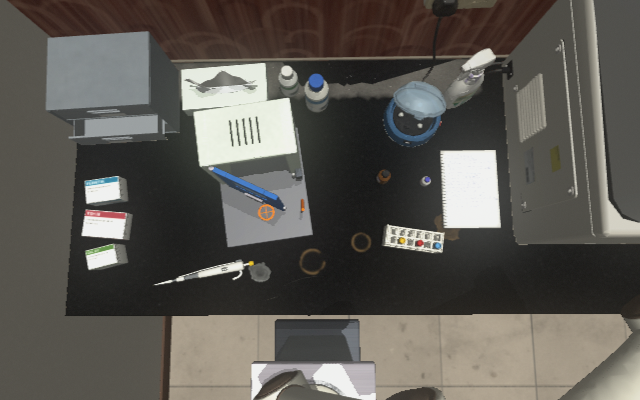

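The reader is at about (250,165) in the top view with its door about half open. The ring is at (266,212). The rack is at about (414,239), with the red cap in the middle at (420,243). I'll zoom in for precise pixels.

Run:
```python
import cv2
t=cv2.imread('pics/top0.png');s=cv2.imread('pics/scene0.png')
def c(im,x0,y0,w,h,k,n): cv2.imwrite(n,cv2.resize(im[y0:y0+h,x0:x0+w],None,fx=k,fy=k,interpolation=cv2.INTER_CUBIC))
c(t,185,95,140,155,4-.2,'pics/tr.png'); c(t,370,160,80,95,6,'pics/tk.png')
c(s,220,105,150,145,4,'pics/sr.png'); c(s,330,225,120,120,5,'pics/sk.png')
```

```text
(no output)
```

View pics/tr.png

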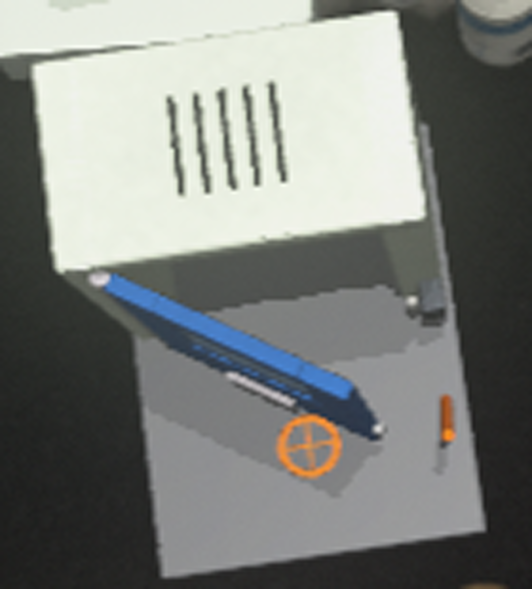

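View pics/tk.png

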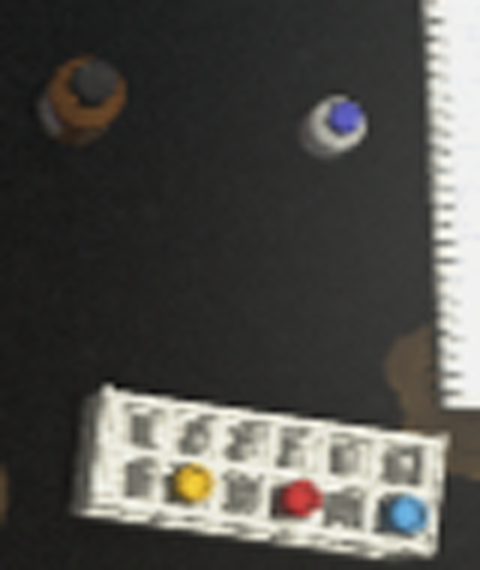

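View pics/sr.png

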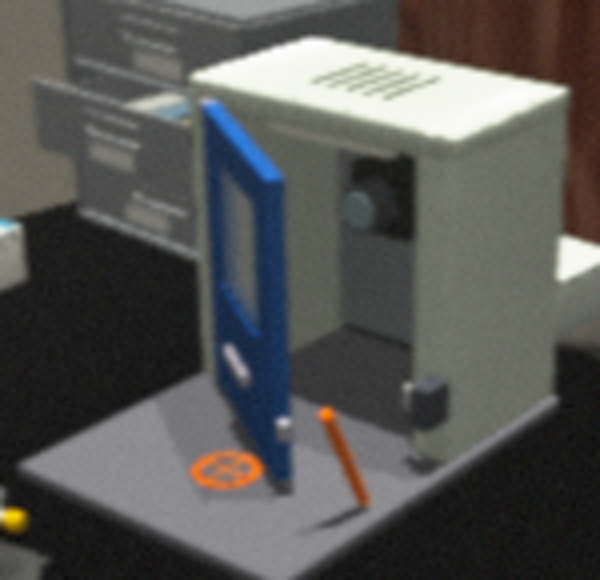

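View pics/sk.png

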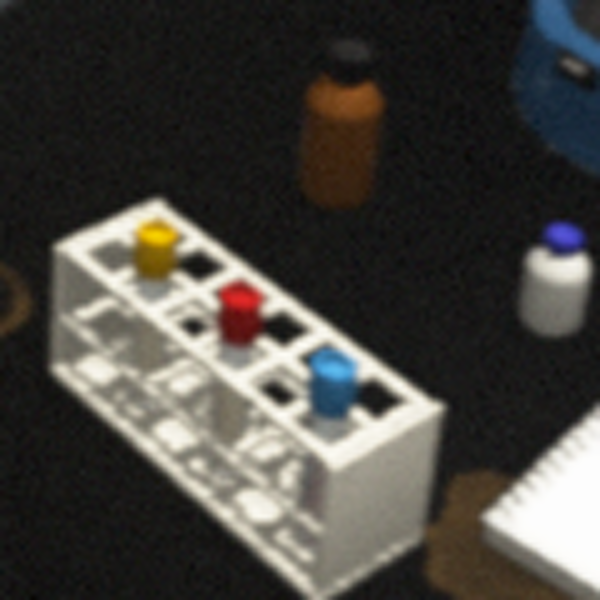

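```bash
cat > fit.py <<'E'
import numpy as np
from scipy.optimize import least_squares
from station import cams
M={n:cams.camera_model(n) for n in('scene','top')}
def proj(n,P):
    P=np.atleast_2d(P);m=M[n];E=np.array(m['extrinsics']);q=P@E[:3,:3].T+E[:3,3];q=q@np.array(m['intrinsics']).T;return q[:,:2]/q[:,2:]
def full(uv,x0,y0,k): return (np.array(uv,float)+.5)/k-.5+np.array([x0,y0])
def T(p,L):
    c,s=np.cos(p[2]),np.sin(p[2]);L=np.atleast_2d(L);return np.c_[p[0]+c*L[:,0]-s*L[:,1],p[1]+s*L[:,0]+c*L[:,1],L[:,2]]
def tri(a,b):
    f=lambda X:np.r_[proj('top',X)[0]-a,proj('scene',X)[0]-b]
    s=least_squares(f,[.45,-.2,.09]);return s.x,s.fun
E
cat > go.py <<'E'
from fit import *
tr=lambda u,v:full((u,v),185,95,3.8)
sr=lambda u,v:full((u,v),220,105,4)
def pts(H,a):
    d=np.array([-np.sin(a),-np.cos(a)]);n=np.array([-np.cos(a),np.sin(a)]);h=np.array([0,.08])
    D=lambda s,t,z:np.r_[h+s*d+t*n,z]
    rod=lambda t:np.array([-.092-t*np.sin(.436),-.1,.055+t*np.cos(.436)])
    return [('top',tr(58,270),(0,.11,H)),('top',tr(425,215),(0,-.11,H)),('top',tr(33,65),(.13,.11,H)),('top',tr(398,12),(.13,-.11,H)),
    ('top',tr(163,577),(-.17,.115,.012)),('top',tr(486,530),(-.17,-.115,.012)),('top',tr(309,446),(-.092,0,.012)),('top',tr(448,437),rod(.0425)),
    ('top',tr(355,380),D(.16,0,.222)),('top',tr(340,398),D(.16,.012,.222)),
    ('scene',sr(192,75),(0,.11,H)),('scene',sr(568,90),(.13,-.11,H)),('scene',sr(20,467),(-.17,.115,.012)),('scene',sr(227,470),(-.092,0,.012)),
    ('scene',sr(327,412),rod(.0425)),('scene',sr(364,503),rod(-.0425)),('scene',sr(283,182),D(.16,0,.222)),('scene',sr(272,185),D(.16,.012,.222)),('scene',sr(290,487),D(.16,0,.022))]
def f(p):
    return np.concatenate([proj(n,T(p,L))[0]-uv for n,uv,L in pts(p[3],p[4])])
s=least_squares(f,[.6,.1,0,.235,.6],loss='soft_l1')
print('reader',s.x,'deg',np.degrees(s.x[[2,4]]));print(np.round(f(s.x).reshape(-1,2),1).tolist())
a=s.x[4];d=np.array([-np.sin(a),-np.cos(a)]);n=np.array([-np.cos(a),np.sin(a)])
print('push',T(s.x,np.r_[np.array([0,.08])+.143*d+.012*n,.165]),'hold',T(s.x,(-.092,0,.15)),'hinge',T(s.x,(0,.08,.122)))
tk=lambda u,v:full((u,v),370,160,6)
sk=lambda u,v:full((u,v),330,225,5)
R=[('top',tk(112,388),(.026,.072,.063)),('top',tk(447,437),(.026,-.072,.063)),('top',tk(435,552),(-.026,-.072,.063)),
('scene',sk(55,243),(-.026,.072,.063)),('scene',sk(160,200),(.026,.072,.063)),('scene',sk(443,408),(.026,-.072,.063)),('scene',sk(328,467),(-.026,-.072,.063)),('scene',sk(50,372),(-.026,.072,0)),('scene',sk(318,600),(-.026,-.072,0)),('scene',sk(420,545),(.026,-.072,0))]
g=lambda p:np.concatenate([proj(n,T(p,L))[0]-uv for n,uv,L in R])
q=least_squares(g,[.45,-.2,0],loss='soft_l1');print('rack',q.x,np.degrees(q.x[2]),np.round(q.fun.reshape(-1,2),1).tolist())
for nm,a,b in(('red',tk(302,494),sk(241,294)),('yel',tk(193,482),sk(157,232)),('blu',tk(408,512),sk(333,360))):
    X,e=tri(a,b);c,sn=np.cos(q.x[2]),np.sin(q.x[2]);dx=X[:2]-q.x[:2];print(nm,X,np.round(e,1),'local',c*dx[0]+sn*dx[1],-sn*dx[0]+c*dx[1])
E
python3 go.py
```

```text
reader [0.63316648 0.13473993 0.13842323 0.23087347 0.58157494] deg [ 7.93106688 33.32178956]
[[-0.4, 0.8], [1.1, 0.7], [-0.1, -0.9], [0.2, -1.3], [-0.3, 0.5], [0.6, 0.1], [0.4, -0.4], [0.4, -0.7], [0.2, 0.3], [1.8, 0.5], [-1.6, 0.4], [0.9, 0.1], [-1.1, -2.0], [-0.2, -0.9], [-0.5, -0.7], [-0.0, -1.2], [0.3, -2.3], [-2.0, -2.5], [0.7, -2.7]]
push [[0.54997029 0.08993331 0.165     ]] hold [[0.54204648 0.12204563 0.15      ]] hinge [[0.62212796 0.21397472 0.122     ]]
rack [ 0.46468673 -0.26134066 -0.15877097] -9.09690622459264 [[0.1, -0.4], [1.1, -0.1], [0.8, 1.3], [-0.2, -0.4], [-0.2, -1.1], [-0.2, -1.0], [0.7, -0.1], [-0.1, 0.0], [-0.8, 1.7], [0.1, -0.5]]
red [ 0.45489925 -0.26841627  0.08289056] [ 0.2 -0.2 -0.2  0. ] local -0.0085456868429802 -0.0085340640327811
yel [ 0.46105579 -0.22477176  0.08242647] [ 0.5 -0.5 -0.5  0.1] local -0.009366987879803125 0.03553487878785698
blu [ 0.44752236 -0.31156539  0.08452627] [ 0.4 -0.4 -0.4  0.1] local -0.009007716718314058 -0.0523067886561993
```

```bash
cat > mv.py <<'E'
import numpy as np,sys
from scipy.spatial.transform import Rotation as Ro
from station import r
def Rt(tilt,heading,jaw):  # z tilted from down toward heading; jaw: 'side' -> y at heading+90 horizontal ; 'fwd' -> y along heading
    h=np.radians(heading);t=np.radians(tilt);f=np.array([np.cos(h),np.sin(h),0]);u=np.array([0,0,1.])
    z=f*np.sin(t)-u*np.cos(t)
    y=np.array([-np.sin(h),np.cos(h),0]) if jaw=='side' else f*np.cos(t)+u*np.sin(t)
    return np.c_[np.cross(y,z),y,z]
def delta(p,R):
    s=r.sense();C=np.array(s['ee_rot']);d=C.T@(np.array(p)-s['tcp_pos']);w=Ro.from_matrix(C.T@R).as_rotvec(degrees=True)
    print('t',s['time_s'],'tcp',np.round(s['tcp_pos'],4),'d',np.round(d,3),'w',np.round(w,1),'norm',np.linalg.norm(d).round(3),np.linalg.norm(w).round(1),'F',np.round(s['wrist_force'],1),'g',round(s['gripper_width'],3),'q',np.round(s['joints'],0))
E
python3 - <<'E'
from mv import *
delta([.33,-.15,.26],Rt(0,97.9-90,'side'))
delta([.50,.105,.165],Rt(30,7.9,'side'))
E
```

```text
t 0.1 tcp [ 0.1544 -0.6051  0.2216] d [-0.283  0.398 -0.038] w [ 0.1 -0.   6.4] norm 0.489 6.4 F [-0.4  0.   0.2] g 0.999 q [-61.  22.   0.  -0. -68. -15.]
t 0.1 tcp [ 0.1544 -0.6051  0.2216] d [-0.51   0.603  0.058] w [  1.8 -30.    6.2] norm 0.792 30.7 F [-0.4  0.   0.2] g 0.999 q [-61.  22.   0.  -0. -68. -15.]
```

Call:
drive_tool([
  {"dx": -0.03,"dy": 0.04,"dz": -0.02},
  {"dx": -0.06,"dy": 0.08,"dz": -0.035},
  {"dx": -0.09,"dy": 0.12,"dz": -0.038},
  {"dx": -0.12,"dy": 0.16,"dz": -0.038},
  {"dx": -0.15,"dy": 0.2,"dz": -0.038},
  {"dx": -0.18,"dy": 0.24,"dz": -0.038,"wz": 3},
  {"dx": -0.21,"dy": 0.28,"dz": -0.038,"wz": 4},
  {"dx": -0.24,"dy": 0.33,"dz": -0.038,"wz": 6},
  {"dx": -0.27,"dy": 0.37,"dz": -0.038,"wz": 6.4},
  {"dx": -0.283,"dy": 0.398,"dz": -0.038,"wz": 6.4},
  {"dx": -0.283,"dy": 0.398,"dz": -0.038,"wz": 6.4},
  {"dx": -0.283,"dy": 0.398,"dz": -0.038,"wz": 6.4},
], gripper=0)

```text
schema error: expected keys dx, dy, dz, wx, wy, wz
```

Run:
```python
from mv import *
delta([.50,.105,.20],Rt(30,7.9,'side'))
delta([.514,.107,.165],Rt(30,7.9,'side'))
```

```text
t 0.1 tcp [ 0.1544 -0.6051  0.2216] d [-0.51   0.603  0.023] w [  1.8 -30.    6.2] norm 0.79 30.7 F [-0.4  0.   0.2] g 0.999 q [-61.  22.   0.  -0. -68. -15.]
t 0.1 tcp [ 0.1544 -0.6051  0.2216] d [-0.524  0.601  0.058] w [  1.8 -30.    6.2] norm 0.8 30.7 F [-0.4  0.   0.2] g 0.999 q [-61.  22.   0.  -0. -68. -15.]
```

All six keys are required in each row.

Call:
drive_tool([
  {"dx": -0.03,"dy": 0.04,"dz": -0.02,"wx": 0,"wy": 0,"wz": 0},
  {"dx": -0.06,"dy": 0.08,"dz": -0.035,"wx": 0,"wy": 0,"wz": 0},
  {"dx": -0.09,"dy": 0.12,"dz": -0.038,"wx": 0,"wy": 0,"wz": 0},
  {"dx": -0.12,"dy": 0.16,"dz": -0.038,"wx": 0,"wy": 0,"wz": 0},
  {"dx": -0.15,"dy": 0.2,"dz": -0.038,"wx": 0,"wy": 0,"wz": 0},
  {"dx": -0.18,"dy": 0.24,"dz": -0.038,"wx": 0,"wy": 0,"wz": 3},
  {"dx": -0.21,"dy": 0.28,"dz": -0.038,"wx": 0,"wy": 0,"wz": 4},
  {"dx": -0.24,"dy": 0.33,"dz": -0.038,"wx": 0,"wy": 0,"wz": 6},
  {"dx": -0.27,"dy": 0.37,"dz": -0.038,"wx": 0,"wy": 0,"wz": 6.4},
  {"dx": -0.283,"dy": 0.398,"dz": -0.038,"wx": 0,"wy": 0,"wz": 6.4},
  {"dx": -0.283,"dy": 0.398,"dz": -0.038,"wx": 0,"wy": 0,"wz": 6.4},
  {"dx": -0.283,"dy": 0.398,"dz": -0.038,"wx": 0,"wy": 0,"wz": 6.4},
], gripper=0)

```text
time_s: 1.3
tcp_pos: [0.3304, -0.1489, 0.2605]
ee_rot: [[-0.99, -0.141, -0.0], [-0.141, 0.99, 0.0], [0.0, 0.0, -1.0]]
wrist_force: [-0.7, -0.2, 0.1]
gripper_width: 0.029
```

Run:
```python
from mv import *
delta([.50,.105,.20],Rt(30,7.9,'side'))
delta([.514,.107,.165],Rt(30,7.9,'side'))
```

```text
t 1.3 tcp [ 0.3304 -0.1489  0.2605] d [-0.204  0.227  0.06 ] w [  0.1 -30.    0.2] norm 0.311 30.0 F [-0.7 -0.2  0.1] g 0.029 q [  2.  -7. -28.  -0. -69. -84.]
t 1.3 tcp [ 0.3304 -0.1489  0.2605] d [-0.218  0.227  0.095] w [  0.1 -30.    0.2] norm 0.329 30.0 F [-0.7 -0.2  0.1] g 0.029 q [  2.  -7. -28.  -0. -69. -84.]
```

Call:
drive_tool([
  {"dx": -0.03,"dy": 0.035,"dz": 0.0,"wx": 0,"wy": 0,"wz": 0},
  {"dx": -0.06,"dy": 0.07,"dz": 0.0,"wx": 0,"wy": -4,"wz": 0},
  {"dx": -0.09,"dy": 0.105,"dz": 0.01,"wx": 0,"wy": -9,"wz": 0},
  {"dx": -0.12,"dy": 0.14,"dz": 0.02,"wx": 0,"wy": -14,"wz": 0},
  {"dx": -0.15,"dy": 0.175,"dz": 0.03,"wx": 0,"wy": -19,"wz": 0},
  {"dx": -0.18,"dy": 0.21,"dz": 0.04,"wx": 0,"wy": -24,"wz": 0},
  {"dx": -0.2,"dy": 0.227,"dz": 0.05,"wx": 0,"wy": -29,"wz": 0},
  {"dx": -0.204,"dy": 0.227,"dz": 0.06,"wx": 0,"wy": -30,"wz": 0},
  {"dx": -0.204,"dy": 0.227,"dz": 0.06,"wx": 0,"wy": -30,"wz": 0},
])

```text
time_s: 2.2
tcp_pos: [0.4997, 0.1005, 0.1971]
ee_rot: [[-0.86, -0.136, 0.491], [-0.12, 0.991, 0.065], [-0.495, -0.003, -0.869]]
wrist_force: [0.7, -0.7, -0.4]
gripper_width: 0.006
```

Run:
```python
from mv import *
from station import cams
import cv2
for n in('scene','top'): cv2.imwrite(f'pics/{n}1.png',cams.capture(n)[:,:,::-1])
s=r.sense();print(s['tcp_pos'])
a=cv2.imread('pics/scene1.png')[90:250,200:370];b=cv2.imread('pics/top1.png')[95:255,185:355]
cv2.imwrite('pics/c1.png',cv2.resize(cv2.hconcat([a,b]),(800,380)[::1],interpolation=cv2.INTER_CUBIC))
R=Rt(30,7.9,'side')
for p in ([.514,.107,.165],[.55,.09,.165],[.575,.080,.165],[.60,.073,.165],[.63,.0706,.165]): delta(p,R)
```

```text
[0.50070923 0.10008497 0.19865253]
t 2.3 tcp [0.5007 0.1001 0.1987] d [0.004 0.005 0.036] w [-0.2 -0.2 -0.1] norm 0.037 0.3 F [0.6 0.  0.4] g 0.006 q [  30.   -1.  -53.   49.  -15. -157.]
t 2.3 tcp [0.5007 0.1001 0.1987] d [-0.024 -0.017  0.053] w [-0.2 -0.2 -0.1] norm 0.061 0.3 F [0.6 0.  0.4] g 0.006 q [  30.   -1.  -53.   49.  -15. -157.]
t 2.3 tcp [0.5007 0.1001 0.1987] d [-0.045 -0.03   0.065] w [-0.2 -0.2 -0.1] norm 0.084 0.3 F [0.6 0.  0.4] g 0.006 q [  30.   -1.  -53.   49.  -15. -157.]
t 2.3 tcp [0.5007 0.1001 0.1987] d [-0.065 -0.04   0.076] w [-0.2 -0.2 -0.1] norm 0.108 0.3 F [0.6 0.  0.4] g 0.006 q [  30.   -1.  -53.   49.  -15. -157.]
t 2.3 tcp [0.5007 0.1001 0.1987] d [-0.091 -0.046  0.091] w [-0.2 -0.2 -0.1] norm 0.137 0.3 F [0.6 0.  0.4] g 0.006 q [  30.   -1.  -53.   49.  -15. -157.]
```

View pics/c1.png

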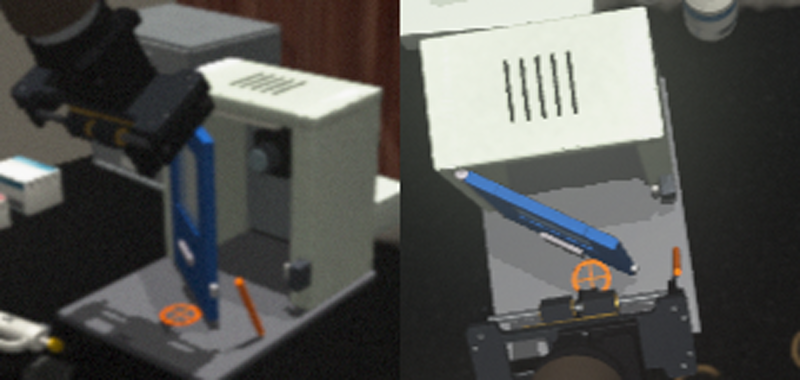

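The fingers are closed just in front of the door, near its free edge (about (595,300) in the right panel, door edge at (632,268)). Next I lower and make contact.

Call:
drive_tool([
  {"dx": 0.002,"dy": 0.003,"dz": 0.018,"wx": 0,"wy": 0,"wz": 0},
  {"dx": 0.004,"dy": 0.003,"dz": 0.036,"wx": 0,"wy": 0,"wz": 0},
  {"dx": -0.01,"dy": -0.01,"dz": 0.044,"wx": 0,"wy": 0,"wz": 0},
  {"dx": -0.024,"dy": -0.017,"dz": 0.053,"wx": 0,"wy": 0,"wz": 0},
  {"dx": -0.035,"dy": -0.024,"dz": 0.059,"wx": 0,"wy": 0,"wz": 0},
  {"dx": -0.045,"dy": -0.03,"dz": 0.065,"wx": 0,"wy": 0,"wz": 0},
])

```text
time_s: 2.9
tcp_pos: [0.5789, 0.0811, 0.1745]
ee_rot: [[-0.863, -0.135, 0.486], [-0.117, 0.991, 0.068], [-0.491, 0.001, -0.871]]
wrist_force: [-0.5, 0.2, 0.7]
gripper_width: 0.009
```

Run:
```python
from mv import *
R=Rt(30,7.9,'side')
for p in ([.575,.080,.165],[.60,.073,.165],[.63,.0706,.165],[.635,.0706,.165]): delta(p,R)
```

```text
t 2.9 tcp [0.5789 0.0811 0.1745] d [ 0.008 -0.001  0.006] w [ 0.  -0.6 -0.1] norm 0.01 0.6 F [-0.5  0.2  0.7] g 0.009 q [  22.    8.  -47.   49.   -9. -151.]
t 2.9 tcp [0.5789 0.0811 0.1745] d [-0.013 -0.011  0.018] w [ 0.  -0.6 -0.1] norm 0.025 0.6 F [-0.5  0.2  0.7] g 0.009 q [  22.    8.  -47.   49.   -9. -151.]
t 2.9 tcp [0.5789 0.0811 0.1745] d [-0.038 -0.017  0.032] w [ 0.  -0.6 -0.1] norm 0.053 0.6 F [-0.5  0.2  0.7] g 0.009 q [  22.    8.  -47.   49.   -9. -151.]
t 2.9 tcp [0.5789 0.0811 0.1745] d [-0.043 -0.018  0.035] w [ 0.  -0.6 -0.1] norm 0.058 0.6 F [-0.5  0.2  0.7] g 0.009 q [  22.    8.  -47.   49.   -9. -151.]
```

Run:
```python
from mv import *
R=Rt(15,7.9,'side')
for p in ([.565,.082,.18],[.575,.080,.18],[.60,.073,.18],[.63,.0706,.18],[.635,.0706,.18]): delta(p,R)
```

```text
t 2.9 tcp [0.5789 0.0811 0.1745] d [ 0.009  0.003 -0.011] w [ 0.  14.4 -0.1] norm 0.015 14.4 F [-0.5  0.2  0.7] g 0.009 q [  22.    8.  -47.   49.   -9. -151.]
t 2.9 tcp [0.5789 0.0811 0.1745] d [ 0.001 -0.001 -0.007] w [ 0.  14.4 -0.1] norm 0.007 14.4 F [-0.5  0.2  0.7] g 0.009 q [  22.    8.  -47.   49.   -9. -151.]
t 2.9 tcp [0.5789 0.0811 0.1745] d [-0.02  -0.011  0.005] w [ 0.  14.4 -0.1] norm 0.023 14.4 F [-0.5  0.2  0.7] g 0.009 q [  22.    8.  -47.   49.   -9. -151.]
t 2.9 tcp [0.5789 0.0811 0.1745] d [-0.046 -0.017  0.019] w [ 0.  14.4 -0.1] norm 0.053 14.4 F [-0.5  0.2  0.7] g 0.009 q [  22.    8.  -47.   49.   -9. -151.]
t 2.9 tcp [0.5789 0.0811 0.1745] d [-0.05  -0.018  0.022] w [ 0.  14.4 -0.1] norm 0.057 14.4 F [-0.5  0.2  0.7] g 0.009 q [  22.    8.  -47.   49.   -9. -151.]
```

Call:
drive_tool([
  {"dx": 0.004,"dy": 0.002,"dz": -0.006,"wx": 0,"wy": 5,"wz": 0},
  {"dx": 0.009,"dy": 0.003,"dz": -0.011,"wx": 0,"wy": 10,"wz": 0},
  {"dx": 0.009,"dy": 0.003,"dz": -0.011,"wx": 0,"wy": 14.4,"wz": 0},
  {"dx": 0.005,"dy": 0.001,"dz": -0.009,"wx": 0,"wy": 14.4,"wz": 0},
  {"dx": 0.001,"dy": -0.001,"dz": -0.007,"wx": 0,"wy": 14.4,"wz": 0},
  {"dx": -0.01,"dy": -0.006,"dz": -0.001,"wx": 0,"wy": 14.4,"wz": 0},
  {"dx": -0.02,"dy": -0.011,"dz": 0.005,"wx": 0,"wy": 14.4,"wz": 0},
])

```text
time_s: 3.6
tcp_pos: [0.5985, 0.0733, 0.179]
ee_rot: [[-0.957, -0.137, 0.255], [-0.132, 0.991, 0.036], [-0.257, 0.001, -0.966]]
wrist_force: [-1.0, 0.2, 0.2]
gripper_width: 0.007
```

Run:
```python
from mv import *
from station import cams
import cv2
for n in('scene','top'): cv2.imwrite(f'pics/{n}2.png',cams.capture(n)[:,:,::-1])
a=cv2.imread('pics/scene2.png')[90:250,200:370];b=cv2.imread('pics/top2.png')[95:255,185:355]
cv2.imwrite('pics/c2.png',cv2.resize(cv2.hconcat([a,b]),(800,380)[::1],interpolation=cv2.INTER_CUBIC))
R=Rt(15,7.9,'side')
for p in ([.60,.073,.18],[.63,.0706,.18],[.635,.0706,.18]): delta(p,R)
```

```text
t 3.7 tcp [0.5994 0.0734 0.1789] d [-0.001 -0.    -0.001] w [ 0.  -0.1 -0.1] norm 0.001 0.1 F [ 0.4  0.3 -0.1] g 0.003 q [  24.   15.  -21.    6.  -40. -111.]
t 3.7 tcp [0.5994 0.0734 0.1789] d [-0.029 -0.007  0.007] w [ 0.  -0.1 -0.1] norm 0.031 0.1 F [ 0.4  0.3 -0.1] g 0.003 q [  24.   15.  -21.    6.  -40. -111.]
t 3.7 tcp [0.5994 0.0734 0.1789] d [-0.034 -0.008  0.008] w [ 0.  -0.1 -0.1] norm 0.036 0.1 F [ 0.4  0.3 -0.1] g 0.003 q [  24.   15.  -21.    6.  -40. -111.]
```

View pics/c2.png

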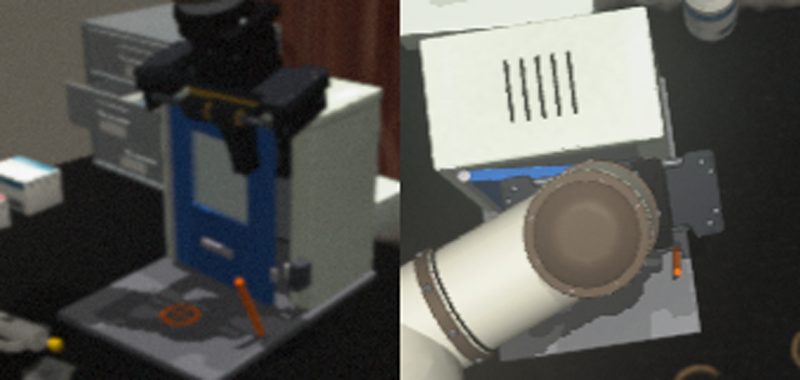

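The door is nearly shut, with the fingers on its right strip. I keep pushing past the roller.

Call:
drive_tool([
  {"dx": -0.006,"dy": -0.001,"dz": 0.001,"wx": 0,"wy": 0,"wz": 0},
  {"dx": -0.012,"dy": -0.002,"dz": 0.003,"wx": 0,"wy": 0,"wz": 0},
  {"dx": -0.016,"dy": -0.003,"dz": 0.004,"wx": 0,"wy": 0,"wz": 0},
  {"dx": -0.02,"dy": -0.003,"dz": 0.005,"wx": 0,"wy": 0,"wz": 0},
  {"dx": -0.023,"dy": -0.003,"dz": 0.006,"wx": 0,"wy": 0,"wz": 0},
  {"dx": -0.023,"dy": -0.003,"dz": 0.006,"wx": 0,"wy": 0,"wz": 0},
])

```text
time_s: 4.3
tcp_pos: [0.6188, 0.0741, 0.1791]
ee_rot: [[-0.959, -0.138, 0.247], [-0.133, 0.99, 0.034], [-0.25, -0.0, -0.968]]
wrist_force: [-14.0, 0.8, 9.1]
gripper_width: 0.003
```

Run:
```python
from mv import *
from station import cams
import cv2
for n in('scene','top'): cv2.imwrite(f'pics/{n}3.png',cams.capture(n)[:,:,::-1])
a=cv2.imread('pics/scene3.png')[90:250,200:370];b=cv2.imread('pics/top3.png')[95:255,185:355]
cv2.imwrite('pics/c3.png',cv2.resize(cv2.hconcat([a,b]),(800,380)[::1],interpolation=cv2.INTER_CUBIC))
delta([.63,.0706,.18],Rt(15,7.9,'side'))
```

```text
t 4.4 tcp [0.6188 0.0741 0.1791] d [-0.011 -0.005  0.002] w [ 0.  -0.5  0. ] norm 0.012 0.5 F [-12.6   0.1   9. ] g 0.011 q [  24.   17.  -17.    6.  -42. -110.]
```

View pics/c3.png

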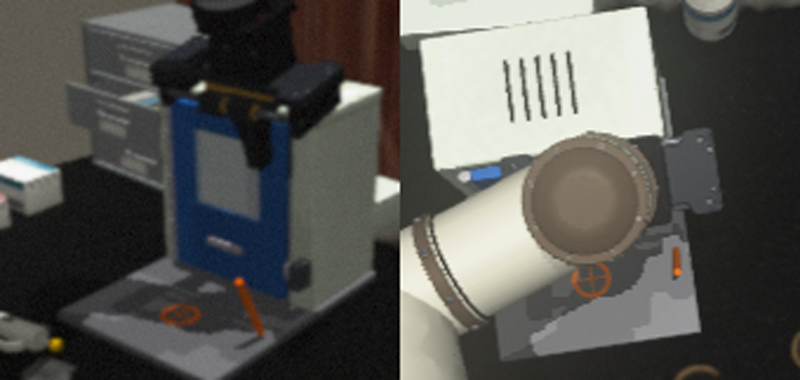

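Call:
drive_tool([
  {"dx": -0.003,"dy": 0,"dz": -0.001,"wx": 0,"wy": 0,"wz": 0},
  {"dx": -0.004,"dy": 0,"dz": -0.002,"wx": 0,"wy": 0,"wz": 0},
])

```text
time_s: 4.6
tcp_pos: [0.6189, 0.074, 0.1794]
ee_rot: [[-0.961, -0.136, 0.24], [-0.132, 0.991, 0.033], [-0.242, -0.0, -0.97]]
wrist_force: [-16.9, 2.3, 3.9]
gripper_width: 0.004
```

It has reached a firm stop. I back off, then look.

Call:
drive_tool([
  {"dx": 0.02,"dy": 0,"dz": 0,"wx": 0,"wy": 0,"wz": 0},
  {"dx": 0.05,"dy": -0.03,"dz": -0.01,"wx": 0,"wy": 5,"wz": 0},
  {"dx": 0.08,"dy": -0.07,"dz": -0.03,"wx": 0,"wy": 10,"wz": 0},
  {"dx": 0.1,"dy": -0.11,"dz": -0.04,"wx": 0,"wy": 15,"wz": 0},
  {"dx": 0.12,"dy": -0.15,"dz": -0.04,"wx": 0,"wy": 15,"wz": 0},
  {"dx": 0.14,"dy": -0.19,"dz": -0.04,"wx": 0,"wy": 15,"wz": 0},
  {"dx": 0.16,"dy": -0.22,"dz": -0.04,"wx": 0,"wy": 15,"wz": 0},
  {"dx": 0.16,"dy": -0.22,"dz": -0.04,"wx": 0,"wy": 15,"wz": 0},
], gripper=0.7)

```text
time_s: 5.4
tcp_pos: [0.491, -0.1681, 0.1789]
ee_rot: [[-0.991, -0.134, -0.003], [-0.134, 0.991, 0.001], [0.002, 0.001, -1.0]]
wrist_force: [0.0, -0.0, -0.3]
gripper_width: 0.639
```

Run:
```python
from mv import *
from station import cams
import cv2
for n in('scene','top'): cv2.imwrite(f'pics/{n}4.png',cams.capture(n)[:,:,::-1])
a=cv2.imread('pics/scene4.png')[90:250,200:370];b=cv2.imread('pics/top4.png')[95:255,185:355]
cv2.imwrite('pics/c4.png',cv2.resize(cv2.hconcat([a,b]),(800,380)[::1],interpolation=cv2.INTER_CUBIC))
delta([.455,-.2685,.14],Rt(0,171,'fwd'))
```

```text
t 5.5 tcp [ 0.4931 -0.166   0.1797] d [ 0.052 -0.096  0.04 ] w [  0.    0.  -73.1] norm 0.116 73.1 F [-0.4  0.2  0. ] g 0.678 q [ -1.  14. -18.  -0. -58. -81.]
```

View pics/c4.png

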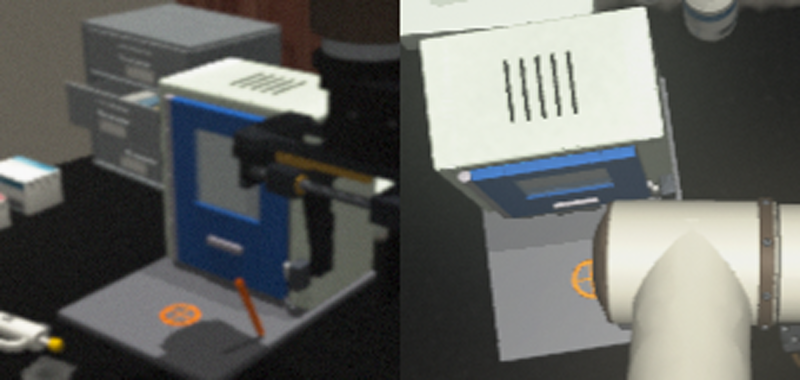

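View pics/scene4.png

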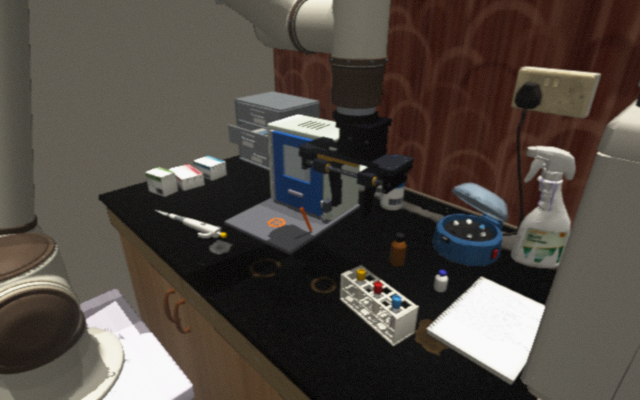

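The door is flush with the housing in both views, and the rack is unmoved. Moving over the red tube.

Call:
drive_tool([
  {"dx": 0.006,"dy": -0.012,"dz": 0,"wx": 0,"wy": 0,"wz": -8},
  {"dx": 0.012,"dy": -0.024,"dz": 0,"wx": 0,"wy": 0,"wz": -16},
  {"dx": 0.018,"dy": -0.036,"dz": 0,"wx": 0,"wy": 0,"wz": -24},
  {"dx": 0.024,"dy": -0.048,"dz": 0,"wx": 0,"wy": 0,"wz": -32},
  {"dx": 0.03,"dy": -0.06,"dz": 0,"wx": 0,"wy": 0,"wz": -40},
  {"dx": 0.036,"dy": -0.072,"dz": 0.01,"wx": 0,"wy": 0,"wz": -48},
  {"dx": 0.042,"dy": -0.084,"dz": 0.02,"wx": 0,"wy": 0,"wz": -56},
  {"dx": 0.048,"dy": -0.092,"dz": 0.03,"wx": 0,"wy": 0,"wz": -64},
  {"dx": 0.052,"dy": -0.096,"dz": 0.035,"wx": 0,"wy": 0,"wz": -72},
  {"dx": 0.052,"dy": -0.096,"dz": 0.04,"wx": 0,"wy": 0,"wz": -73.1},
  {"dx": 0.052,"dy": -0.096,"dz": 0.04,"wx": 0,"wy": 0,"wz": -73.1},
], gripper=0.6)

```text
time_s: 6.6
tcp_pos: [0.4551, -0.2667, 0.139]
ee_rot: [[-0.157, -0.988, -0.002], [-0.988, 0.157, 0.001], [-0.001, 0.002, -1.0]]
wrist_force: [0.3, -0.0, 0.4]
gripper_width: 0.6
```

Run:
```python
from mv import *
from station import cams
import cv2
for n in('scene','top'): cv2.imwrite(f'pics/{n}5.png',cams.capture(n)[:,:,::-1])
a=cv2.imread('pics/scene5.png')[200:360,290:460];b=cv2.imread('pics/top5.png')[110:270,200:370]
cv2.imwrite('pics/c5.png',cv2.resize(cv2.hconcat([a,b]),(800,380)[::1],interpolation=cv2.INTER_CUBIC))
delta([.455,-.2685,.068],Rt(0,171,'fwd'))
```

```text
t 6.7 tcp [ 0.4553 -0.2669  0.1398] d [0.002 0.    0.072] w [0. 0. 0.] norm 0.072 0.1 F [-0.1  0.6  0.4] g 0.602 q [-13.  17. -20.  -0. -53.   4.]
```

View pics/c5.png

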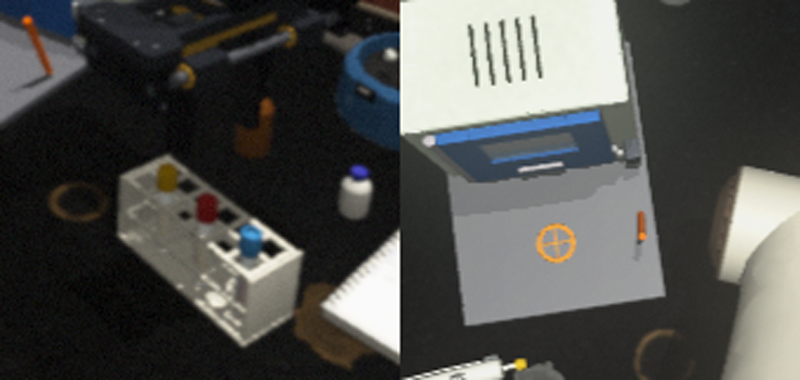

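Run:
```python
from fit import *
from station import r
import cv2
s=r.sense();p=s['tcp_pos'];y=s['ee_rot'][:,1]
im=cv2.imread('pics/scene5.png')
for q,c in((p,(0,255,0)),(p+.026*y,(255,255,0)),(p-.026*y,(0,255,255)),(np.array([.455,-.2685,.0845]),(255,255,255))):
    u=proj('scene',q)[0];print(u);cv2.circle(im,tuple(np.round(u*1).astype(int)),1,c,-1)
cv2.imwrite('pics/c5b.png',cv2.resize(im[180:340,320:480],None,fx=4,fy=4)[:600])
```

```text
[379.53003475 255.68008985]
[367.8678131  260.89405105]
[390.72749918 250.67391291]
[377.73880809 282.68303914]
```

View pics/c5b.png

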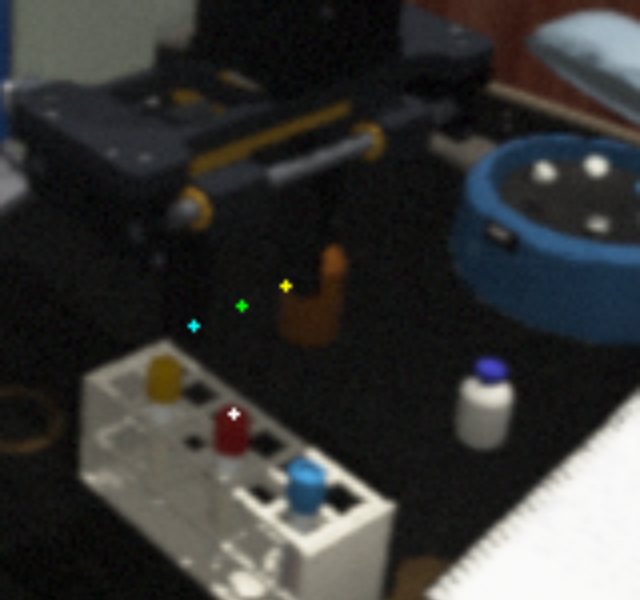

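The fingertips straddle the red tube as projected. Descend and grip.

Call:
drive_tool([
  {"dx": 0.002,"dy": 0,"dz": 0.03,"wx": 0,"wy": 0,"wz": 0},
  {"dx": 0.002,"dy": 0,"dz": 0.055,"wx": 0,"wy": 0,"wz": 0},
  {"dx": 0.002,"dy": 0,"dz": 0.07,"wx": 0,"wy": 0,"wz": 0},
  {"dx": 0.002,"dy": 0,"dz": 0.072,"wx": 0,"wy": 0,"wz": 0},
  {"dx": 0.002,"dy": 0,"dz": 0.072,"wx": 0,"wy": 0,"wz": 0},
])

```text
time_s: 7.2
tcp_pos: [0.4547, -0.2693, 0.0679]
ee_rot: [[-0.155, -0.988, -0.001], [-0.988, 0.155, 0.001], [-0.0, 0.001, -1.0]]
wrist_force: [-0.3, 0.5, 0.2]
gripper_width: 0.6
```

Call:
drive_tool([
  {"dx": 0,"dy": 0,"dz": 0,"wx": 0,"wy": 0,"wz": 0},
  {"dx": 0,"dy": 0,"dz": 0,"wx": 0,"wy": 0,"wz": 0},
  {"dx": 0,"dy": 0,"dz": 0,"wx": 0,"wy": 0,"wz": 0},
  {"dx": 0,"dy": 0,"dz": 0,"wx": 0,"wy": 0,"wz": 0},
  {"dx": 0,"dy": 0,"dz": 0,"wx": 0,"wy": 0,"wz": 0},
  {"dx": 0,"dy": 0,"dz": 0,"wx": 0,"wy": 0,"wz": 0},
  {"dx": 0,"dy": 0,"dz": 0,"wx": 0,"wy": 0,"wz": 0},
], gripper=0)

```text
time_s: 7.9
tcp_pos: [0.4541, -0.2694, 0.0676]
ee_rot: [[-0.155, -0.988, -0.001], [-0.988, 0.155, 0.001], [-0.001, 0.002, -1.0]]
wrist_force: [-0.2, 0.4, 1.1]
gripper_width: 0.122
```

Run:
```python
from mv import *
from station import cams
import cv2
cv2.imwrite('pics/s6.png',cv2.resize(cams.capture('scene')[180:330,310:470,::-1],None,fx=4,fy=4,interpolation=cv2.INTER_CUBIC))
delta([.455,-.2685,.068],Rt(0,171,'fwd'))
```

```text
t 7.95 tcp [ 0.4541 -0.2694  0.0676] d [-0.001 -0.001 -0.   ] w [0.1 0.  0.1] norm 0.001 0.1 F [-1.  -0.1  0.8] g 0.131 q [-13.  22. -24.  -0. -43.   4.]
```

View pics/s6.png

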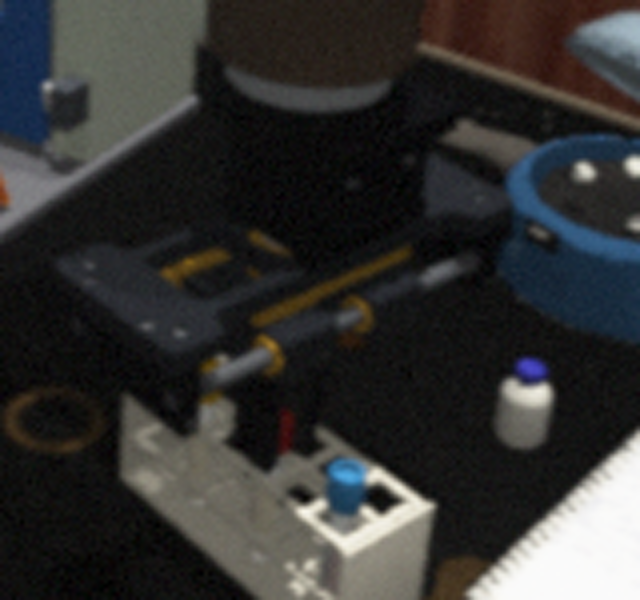

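The red cap is between the fingers at (287,430) and the opening stopped at 0.13, so it is gripped. Lift.

Call:
drive_tool([
  {"dx": 0,"dy": 0,"dz": -0.005,"wx": 0,"wy": 0,"wz": 0},
  {"dx": 0,"dy": 0,"dz": -0.015,"wx": 0,"wy": 0,"wz": 0},
  {"dx": 0,"dy": 0,"dz": -0.03,"wx": 0,"wy": 0,"wz": 0},
  {"dx": 0,"dy": 0,"dz": -0.045,"wx": 0,"wy": 0,"wz": 0},
  {"dx": 0,"dy": 0,"dz": -0.06,"wx": 0,"wy": 0,"wz": 0},
  {"dx": 0,"dy": 0,"dz": -0.08,"wx": 0,"wy": 0,"wz": 0},
  {"dx": 0,"dy": 0,"dz": -0.1,"wx": 0,"wy": 0,"wz": 0},
  {"dx": 0,"dy": 0,"dz": -0.12,"wx": 0,"wy": 0,"wz": 0},
  {"dx": 0,"dy": 0,"dz": -0.12,"wx": 0,"wy": 0,"wz": 0},
  {"dx": 0,"dy": 0,"dz": -0.12,"wx": 0,"wy": 0,"wz": 0},
  {"dx": 0,"dy": 0,"dz": -0.12,"wx": 0,"wy": 0,"wz": 0},
  {"dx": 0,"dy": 0,"dz": -0.12,"wx": 0,"wy": 0,"wz": 0},
])

```text
time_s: 9.15
tcp_pos: [0.4536, -0.2693, 0.1865]
ee_rot: [[-0.156, -0.988, -0.004], [-0.988, 0.156, 0.002], [-0.001, 0.004, -1.0]]
wrist_force: [-0.0, 0.2, -0.2]
gripper_width: 0.13
```

Run:
```python
from mv import *
from station import cams
import cv2
im=cams.capture('scene')[:,:,::-1];cv2.imwrite('pics/s7f.png',im)
cv2.imwrite('pics/s7.png',cv2.resize(im[150:300,310:470],None,fx=4,fy=4,interpolation=cv2.INTER_CUBIC))
delta([.455,-.2685,.188],Rt(0,171,'fwd'))
```

```text
t 9.2 tcp [ 0.4537 -0.2693  0.1865] d [-0.001 -0.001 -0.001] w [0.2 0.1 0. ] norm 0.002 0.2 F [0.7 0.1 0.6] g 0.129 q [-13.  14. -16.  -0. -60.   4.]
```

View pics/s7.png

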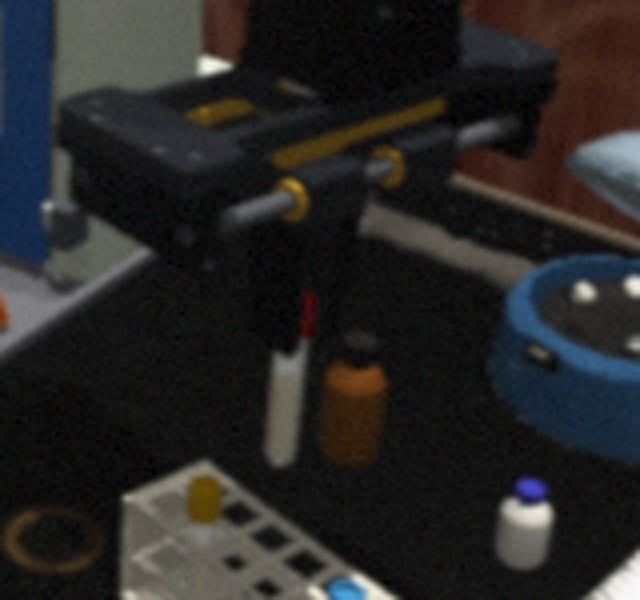

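Run:
```python
from fit import *
p=np.array([.4537,-.2693])
for z in(.124,.165,.182,.206):
    u=proj('scene',np.r_[p,z])[0];print(z,(u-[310,150])*4)
```

```text
0.124 [277.40431634 457.76577072]
0.165 [284.89382521 375.39306076]
0.182 [288.12623658 339.84166628]
0.206 [292.8238434  288.17544745]
```

The tube is out and hangs straight in the grip. The yellow and blue tubes are still in the rack. Plan the carry.

Run:
```python
from mv import *
R=Rt(-25,187.9,'fwd');print(R.round(2))
H=np.array([.542,.122,.15])-.0216*R[:,2];print(H)
delta([.47,.0,.2],Rt(0,187.9,'fwd'))
delta(H,R)
```

```text
[[ 0.14 -0.9   0.42]
 [-0.99 -0.12  0.06]
 [ 0.   -0.42 -0.91]]
[0.53295808 0.12074533 0.16957625]
t 9.2 tcp [ 0.4537 -0.2693  0.1865] d [-0.269  0.026 -0.013] w [  0.2   0.1 -16.9] norm 0.27 16.9 F [0.7 0.1 0.6] g 0.129 q [-13.  14. -16.  -0. -60.   4.]
t 9.2 tcp [ 0.4537 -0.2693  0.1865] d [-0.398 -0.018  0.017] w [ 25.   -3.6 -16.6] norm 0.398 30.2 F [0.7 0.1 0.6] g 0.129 q [-13.  14. -16.  -0. -60.   4.]
```

Call:
drive_tool([
  {"dx": -0.01,"dy": 0.001,"dz": -0.004,"wx": 0,"wy": 0,"wz": 0},
  {"dx": -0.03,"dy": 0.003,"dz": -0.008,"wx": 0,"wy": 0,"wz": -1},
  {"dx": -0.055,"dy": 0.006,"dz": -0.013,"wx": 0,"wy": 0,"wz": -3},
  {"dx": -0.08,"dy": 0.009,"dz": -0.013,"wx": 0,"wy": 0,"wz": -5},
  {"dx": -0.105,"dy": 0.012,"dz": -0.013,"wx": 0,"wy": 0,"wz": -7},
  {"dx": -0.13,"dy": 0.015,"dz": -0.013,"wx": 0,"wy": 0,"wz": -9},
  {"dx": -0.155,"dy": 0.017,"dz": -0.013,"wx": 0,"wy": 0,"wz": -11},
  {"dx": -0.18,"dy": 0.019,"dz": -0.013,"wx": 0,"wy": 0,"wz": -13},
  {"dx": -0.205,"dy": 0.021,"dz": -0.013,"wx": 0,"wy": 0,"wz": -15},
  {"dx": -0.23,"dy": 0.023,"dz": -0.013,"wx": 0,"wy": 0,"wz": -16},
  {"dx": -0.25,"dy": 0.025,"dz": -0.013,"wx": 0,"wy": 0,"wz": -17},
  {"dx": -0.265,"dy": 0.026,"dz": -0.013,"wx": 0,"wy": 0,"wz": -17},
  {"dx": -0.269,"dy": 0.026,"dz": -0.013,"wx": 0,"wy": 0,"wz": -17},
  {"dx": -0.269,"dy": 0.026,"dz": -0.013,"wx": 0,"wy": 0,"wz": -17},
])

```text
time_s: 10.6
tcp_pos: [0.4703, 0.0008, 0.2008]
ee_rot: [[0.141, -0.99, -0.002], [-0.99, -0.141, 0.001], [-0.001, 0.001, -1.0]]
wrist_force: [-0.2, 0.1, -0.9]
gripper_width: 0.127
```

Run:
```python
from mv import *
for t in(10,18,25):
    R=Rt(-t,187.9,'fwd');H=np.array([.542,.122,.15])-.0216*R[:,2];delta(H,R)
```

```text
t 10.6 tcp [0.4703 0.0008 0.2008] d [-0.11  -0.084  0.03 ] w [10.1  0.1  0.2] norm 0.142 10.1 F [-0.2  0.1 -0.9] g 0.127 q [ 20.   8. -22.  -0. -60. -12.]
t 10.6 tcp [0.4703 0.0008 0.2008] d [-0.11  -0.082  0.03 ] w [18.1  0.1  0.2] norm 0.14 18.1 F [-0.2  0.1 -0.9] g 0.127 q [ 20.   8. -22.  -0. -60. -12.]
t 10.6 tcp [0.4703 0.0008 0.2008] d [-0.11  -0.079  0.031] w [25.1  0.1  0.2] norm 0.139 25.1 F [-0.2  0.1 -0.9] g 0.127 q [ 20.   8. -22.  -0. -60. -12.]
```

Call:
drive_tool([
  {"dx": -0.01,"dy": -0.007,"dz": 0.0,"wx": 1,"wy": 0,"wz": 0},
  {"dx": -0.025,"dy": -0.018,"dz": 0.003,"wx": 4,"wy": 0,"wz": 0},
  {"dx": -0.04,"dy": -0.029,"dz": 0.007,"wx": 7,"wy": 0,"wz": 0},
  {"dx": -0.055,"dy": -0.04,"dz": 0.012,"wx": 11,"wy": 0,"wz": 0},
  {"dx": -0.07,"dy": -0.051,"dz": 0.017,"wx": 15,"wy": 0,"wz": 0},
  {"dx": -0.085,"dy": -0.062,"dz": 0.022,"wx": 19,"wy": 0,"wz": 0},
  {"dx": -0.098,"dy": -0.071,"dz": 0.027,"wx": 22,"wy": 0,"wz": 0},
  {"dx": -0.107,"dy": -0.077,"dz": 0.03,"wx": 24,"wy": 0,"wz": 0},
  {"dx": -0.11,"dy": -0.079,"dz": 0.031,"wx": 25,"wy": 0,"wz": 0},
  {"dx": -0.11,"dy": -0.079,"dz": 0.031,"wx": 25,"wy": 0,"wz": 0},
  {"dx": -0.11,"dy": -0.079,"dz": 0.031,"wx": 25,"wy": 0,"wz": 0},
  {"dx": -0.11,"dy": -0.079,"dz": 0.031,"wx": 25,"wy": 0,"wz": 0},
])

```text
time_s: 11.8
tcp_pos: [0.5337, 0.1203, 0.1704]
ee_rot: [[0.139, -0.898, 0.418], [-0.99, -0.125, 0.061], [-0.002, -0.422, -0.906]]
wrist_force: [-0.7, 0.4, 0.6]
gripper_width: 0.125
```

```bash
cat > chk.py <<'E'
from mv import *
from fit import proj
from station import cams
import cv2
R=Rt(-25,187.9,'fwd');H=np.array([.542,.122,.15])-.0216*R[:,2];delta(H,R)
im={n:cams.capture(n)[:,:,::-1].copy() for n in('scene','top')}
for n in im: cv2.imwrite(f'pics/{n}8.png',im[n])
s=r.sense();z=s['ee_rot'][:,2]
for d in(-.0194,.0216,.0626):
    q=s['tcp_pos']+d*z;print(q.round(3),proj('scene',q).round(1),proj('top',q).round(1))
print(np.array(s['joint_velocities']).round(2))
cv2.imwrite('pics/c8.png',cv2.resize(cv2.hconcat([im['scene'][90:250,200:370],im['top'][95:255,185:355]]),(800,380),interpolation=cv2.INTER_CUBIC))
E
python3 chk.py
```

```text
t 11.8 tcp [0.5337 0.1203 0.1704] d [-0.001  0.001  0.   ] w [0.  0.2 0. ] norm 0.001 0.2 F [-0.7  0.4  0.6] g 0.125 q [ 33.   6. -45.  33. -19. -54.]
[0.526 0.119 0.188] [[268.3 159.3]] [[257.9 209.6]]
[0.543 0.122 0.151] [[274.1 171.7]] [[259.2 204.4]]
[0.56  0.124 0.114] [[279.4 183.3]] [[260.3 199.5]]
[ 0.1   0.08 -0.31  0.32  0.11 -0.12]
```

View pics/c8.png

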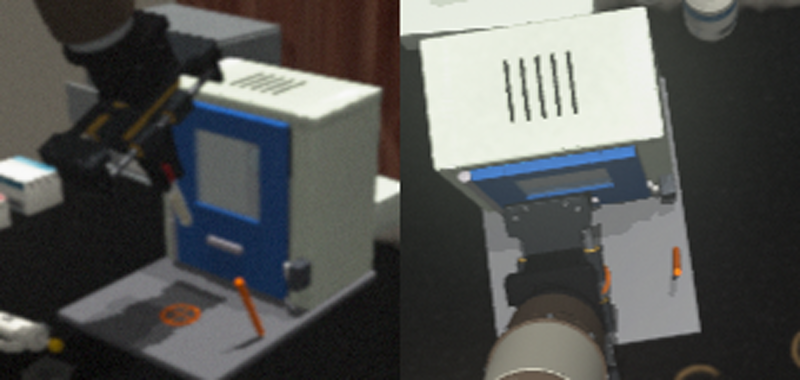

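The tube hangs in front of the window, leaning back, and the door is shut. Zooming to compare it with the predicted axis and the rod.

Run:
```python
from fit import *
from station import r
import cv2
im=cv2.imread('pics/scene8.png');k=8;x0,y0=245,140
c=cv2.resize(im[y0:y0+75,x0:x0+80],None,fx=k,fy=k,interpolation=cv2.INTER_CUBIC)
s=r.sense();z=s['ee_rot'][:,2]
L=[s['tcp_pos']+d*z for d in(-.0194,.0216,.0626)]
for q in L:
    u=(proj('scene',q)[0]-[x0,y0]+.5)*k;cv2.circle(c,tuple(u.astype(int)),3,(0,255,0),-1)
cv2.imwrite('pics/c9.png',c)
p=[.63317,.13474,.13842]
print('ring',proj('scene',T(p,(-.092,0,.012))),proj('top',T(p,(-.092,0,.012))))
im2=cv2.imread('pics/top5.png');hsv=cv2.cvtColor(im2,cv2.COLOR_BGR2HSV);m=cv2.inRange(hsv,(5,120,120),(22,255,255))[195:228,250:285]
ys,xs=np.nonzero(m);print('obs top',(xs.min()+xs.max())/2+250,(ys.min()+ys.max())/2+195)
im3=cv2.imread('pics/scene0.png');hsv=cv2.cvtColor(cv2.imread('pics/scene5.png'),cv2.COLOR_BGR2HSV);m=cv2.inRange(hsv,(5,100,80),(22,255,255))[210:235,255:292]
ys,xs=np.nonzero(m);print('obs sc',(xs.min()+xs.max())/2+255,(ys.min()+ys.max())/2+210)
```

```text
ring [[276.17509683 221.25234729]] [[266.33513697 211.63985348]]
obs top 266.0 212.0
obs sc 276.5 222.0
```

View pics/c9.png

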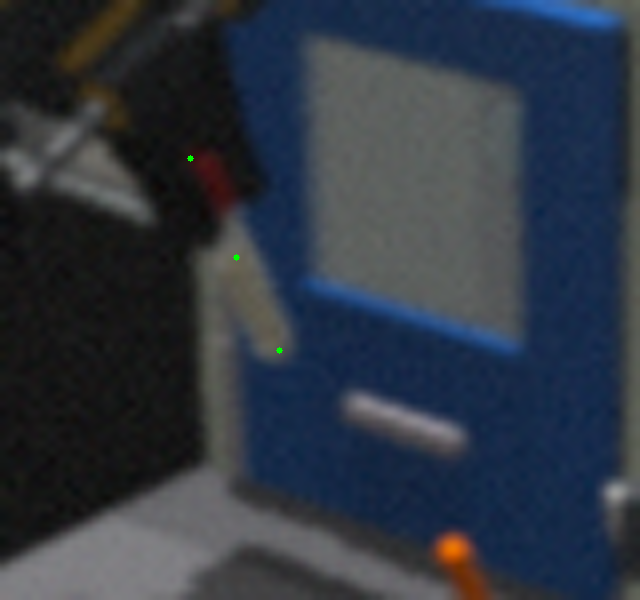

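Run:
```python
from fit import *
import cv2
def show(f,x0,x1,y0,y1):
    im=cv2.imread(f).astype(float)
    for y in range(y0,y1):
        print(y,' '.join('%3d'%v for v in im[y,x0:x1,2]))
print('held');show('pics/scene8.png',264,290,160,188)
print('lift');show('pics/s7f.png',368,396,220,270)
```

```text
held
160  20  17  12  25  36  58  70  66  49  26  24  19  15  19  24  18  20  23  31  56  71  87  96  93  90  96
161  14  20  17  22  28  45  63  65  56  35  24  18  13  15  20  21  20  25  34  54  75  85  90  95  93  94
162  10  17  19  17  20  30  49  62  57  45  27  24  27  17  16  24  19  20  33  52  69  86  87  96  94  94
163  19  12  17  16  16  20  38  49  62  52  33  19  17  24  19  21  16  25  30  55  68  88  94  91  96  92
164  17  20  18  21  13  16  26  46  57  54  41  24  20  20  23  24  20  21  33  53  73  83  93  92  91  93
165  31  17  13  15  17  15  21  39  55  60  52  37  22  21  25  20  23  17  32  51  67  79  93  92  90  95
166  34  20  22  21  16  16  17  30  54  67  64  47  27  19  19  20  21  19  29  47  68  85  91  94  94  92
167  45  21  23  17  19  20  15  25  49  74  72  51  24  24  20  23  27  20  27  46  67  85  89  94  95  93
168  31  19  21  19  16  15  18  18  46  76  88  69  40  22  22  25  24  19  29  45  67  80  87  93  93  90
169  22  19  18  20  17  25  21  31  59  83  93  86  52  33  23  25  18  25  33  44  64  87  92  90  94  92
170  23  18  21
[... 7033 characters left out ...]
  44
264  16  20  18  19  19  18  22  25  42  71  93 106 107  99  87  58  29  17  17  20  17  13  21  26  31  43  45  43
265  16  11  12  15  16  22  21  19  31  54  81 103  93  80  63  43  20  15  20  17  21  13  17  20  31  32  42  41
266  16  17  11  15  15  12  20  19  18  32  56  65  63  53  34  26  15  16  16  18   9  10   8  20  20  22  28  28
267  17  23  15  18  19  21  21  20  16  18  27  25  31  24  24  24  19  15  21  24  19  17  22  13  24  17  20  21
268  20  11  22  18  14  20  20  12  20  19  17  21  18  20  16  20  14  16  15  18  21  22  16  16  19  13  13  19
269  38  25  14  17  13  13  19  20  15  17  11  16  14  18  19  18  16  11  18  18  21  22  18  19  24  19  14  17
```

Call:
drive_tool([
  {"dx": 0,"dy": 0,"dz": 0,"wx": 0,"wy": 0,"wz": 0},
  {"dx": 0,"dy": 0,"dz": 0,"wx": 0,"wy": 0,"wz": 0},
  {"dx": 0,"dy": 0,"dz": 0,"wx": 0,"wy": 0,"wz": 0},
  {"dx": 0,"dy": 0,"dz": 0,"wx": 0,"wy": 0,"wz": 0},
  {"dx": 0,"dy": 0,"dz": 0,"wx": 0,"wy": 0,"wz": 0},
])

```text
time_s: 12.4
tcp_pos: [0.5331, 0.1203, 0.1698]
ee_rot: [[0.14, -0.898, 0.417], [-0.99, -0.127, 0.06], [-0.001, -0.421, -0.907]]
wrist_force: [-0.1, 0.3, -0.0]
gripper_width: 0.126
```

Run:
```python
from mv import *
from station import cams
import cv2
a=cv2.imread('pics/top0.png');b=cams.capture('top')[:,:,::-1]
f=lambda i:cv2.resize(i[155:265,365:465],None,fx=4,fy=4,interpolation=cv2.INTER_CUBIC)
cv2.imwrite('pics/c10.png',cv2.hconcat([f(a),f(b)]))
R=Rt(-25,187.9,'fwd');H=np.array([.542,.122,.15])-.0216*R[:,2];delta(H,R);print(np.array(r.sense()['joint_velocities']).round(2))
```

```text
t 12.45 tcp [0.5332 0.1203 0.1698] d [-0.001  0.     0.   ] w [0.1 0.1 0.1] norm 0.001 0.2 F [1.1 0.4 1.1] g 0.128 q [ 33.   6. -45.  33. -19. -54.]
[-0.02 -0.    0.05  0.04 -0.03 -0.02]
```

View pics/c10.png

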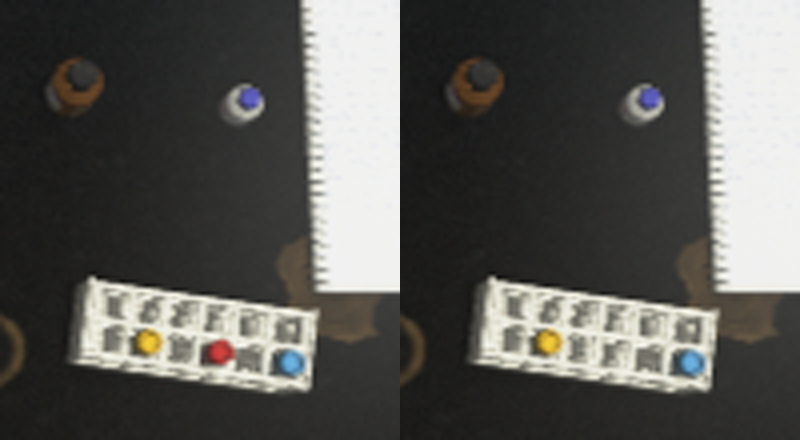

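The rack, the two bottles and the other tubes are unmoved, and the arm is still. Handing in.

```bash
python3 -c "
from station import ticket
print(ticket.finish_job())"
```

```text
the job is handed in; nothing more can be done
None
```

The job is handed in: the reader's door is shut, and the gripper is holding the red-capped tube still in front of the window. No verdict comes back, so these are my own last checks, at about 12.5 s of the 58 s allowed.

- **Door:** I pushed it to a firm stop at about 17 N, well past the 4 to 8 N the roller needs. It looked flush in both views after I backed off and in every later picture.
- **Tube position:** its middle worked out at about (0.543, 0.122, 0.151) m, within 2 mm of my estimate of the hold point. The predicted tube bottom agreed with the picture to about 1 pixel.
- **Lean:** the tool is tilted 25 degrees, like the rod. The tube's edges in the scene picture looked about 2.5 degrees less tilted than predicted; the limit is 9 degrees.
- **Grip and stillness:** joint speeds were 0.05 degrees/s or less. The gripper stopped at an opening reading of 0.13, where I expected about 0.18 for a 16 mm cap. The pictures showed the tube firmly held throughout.
- **Bystanders:** the rack, both bottles and the yellow and blue tubes showed no visible movement in the top view from start to end.

On the first approach to the door, joint 5 came right to the edge of its range (about -9 degrees against a limit of -9.14). I reduced the tilt from there and saw no sign of a fault.

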